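# Lock the cutters on their storage arbor with a linchpin

## Robot

A 6-joint arm with a two-finger parallel gripper is mounted at the origin on the work surface. World frame = base frame: x ahead of the robot, y to its left, z up, the work surface at z = 0. Lengths are in mm, angles in rad, forces in N, time in s.
With the tool pointing down it reaches from about 350 to 975 mm from the base axis. Payload 7.1 kg.
Tool frame: the origin (TCP) lies between the finger pads; the fingertips stand 19 mm ahead of it and the grasp point (between the pads) is the TCP; z points along the fingers, y is the line along which they close (so a half turn about z gives the same grasp; the last joint's range is limited). The gripper opens to 88 mm and grips with 3 to 60 N. Pads are 20 mm wide; open, the fingers measure 115 mm over their backs; the gripper's body (75 mm by 178 mm) begins 61 mm behind the grasp point.
Start: joints at [1.246, 0.423, 1.63, -0, 1.089, -0.019], TCP at [188.128, 595.997, 241.675] pointing down, gripper open.
Joint ranges: [-3, 3], [-0.9, 2.11], [0.09, 2.58], [-1.31, 4.45], [0.11, 2.69], [-2.54, 2.54]. Speed limits (rad/s): [2.39, 2.39, 3.01, 3.14, 3.14, 3.14].

## Interface

Orientations are given as a rotation vector (axis times angle).
In Python, from workcell import ctrl gives the robot as it stands.
- The arm moves only by the tool arm_command, never from a script. Its argument "series" is a list of rows, each an object with "linear": the shift along the tool's x, y, z in m, a list of three; "turn": the turn about the tool's z in rad. A call has 1 to 10 rows; each row shifts and turns the commanded pose from where the row before left it, along the tool's axes as they then stand; what a row does not reach is not made up. A row lasts 1/10 s, in which the tool goes at most 50 mm and 8.59 degrees, less where a joint would pass 70% of its speed; a pose out of reach is approached as far as the arm can. A call with a gripper value outside its range is refused whole. "jaw" is the opening, from -1 (shut) to 1 (fully open), set as the call begins (left out, the last holds). The fingers move at their own pace and stop on an object; the grip force is fixed at half the most. Time passes only in rows, so rows that do not move let the fingers close. It gives the time, the measured TCP pose, the force, the opening and the grip force at its end, in the units of the state.
- ctrl.get_obs(): the state, without advancing time (a new reading comes with each control period).
- ctrl.get_image(name): name is "scene" or "side" or "wrist"; returns a dict with "frame" (480x640x3 uint8, blue, green, red), "fx", "fy", "cx", "cy" (pixels), "k1" (the pictures are not rectified: a ray, as slopes to the right and down, at radius r is drawn at 1 + k1 r^2 times it, then the intrinsics apply), "rvec" (rotation vector, rad) and "tvec" (3), from world to camera coordinates, as OpenCV has them. Camera axes: x right, y down, z forward; pixel columns grow to the right and rows downward; lengths in mm; the calibration is good to about 2 mm. A picture is of the moment at which its call begins. There is no depth.
- ctrl.close_job(): hands the job in; it is judged then, once.
The state is a dict: "t": time; "qpos": joint angles; "qvel": joint speeds; "joint_torque": joint torques, N m; "ee_pos": TCP position; "orientation": TCP orientation; "ft_force": force on the tool from outside, world axes, zero at the start; "moment": the same for the moment, N m; "width": finger opening in mm; "grasp_force": force on a finger pad.
Only numpy, scipy, OpenCV 4.12 (cv2) and the standard library are available. Lean on these libraries where they do the work, as an engineer would, in place of code of your own. Each camera call takes 0.05 s, during which the arm holds its last target. There are 200 camera calls.

## Task

Push the red-headed linchpin from the wooden rack gently down through the cross hole in the square nose of the cutter arbor until its collar sits flat on the nose, its ring still open and pointing out past the arbor's free end. Then swing the sprung ring down over the arbor's end until it snaps shut under the foot of the pin, and let go. The arbor has end float, so feel for the hole; keep the pin and ring from pressing on the arbor or stand with more than about 25 N, and leave the other things where they are.

Things in the scene. Friction and masses are not known exactly. Their poses are not given: they have to be found in the camera images.
- linchpin: Loose pin, about 230 g (varies), in one of the rack's two holes. Origin on its axis under its collar, z up. Steel shank 10 mm across reaches 40 mm below the origin; the last 3 mm taper to a flat 8.4 mm foot. Collar 20 mm across, 5 mm high. A brass ring is hinged 10 mm above the origin about the pin's x; open, it stands out to the pin's -y side. Seat it with its x along the stand's x.
- grip (a point): Centre of the linchpin's red grip block, 23.5 mm above its origin, axes as the pin's. The block is 14 mm (x) by 28 mm (y), from 5 to 32 mm above the pin's origin, faces square to x and y. Grip it from above across its x faces, fingertips 15 to 18 mm above the pin's origin to clear the ring.
- ring (a joint): Ring angle (rad). 0 = shut: it hangs in the pin's plane and passes under its foot. 1.65 (stop) = open: level, out to the pin's -y side; it starts open. A circle of 5 mm bar, 55 mm between bar centres. Over-centre spring: above about 1.1 it is driven open, below about 0.85 it snaps shut by itself, between them it may stay. At its far end it takes about 2.5 N to start it, less further on.
- ring_far (a point): Centre of the ring's bar at its far end, 55 mm from the hinge axis; axes turn with the ring.
- stand: Storage stand, fixed: green foot 150 x 150 x 12 mm, green upright 147 mm high, three cutters up to 94 mm across on a horizontal steel arbor 110 mm above the table. Origin on the table. The arbor runs along the stand's y; its free end, a bright square nose 28 x 28 mm, points to -y. The cutters' tops are 157 mm above the table.
- inner (a point): Fixed to the stand, axes as the stand's: a point on the nose's flat top, 124 mm above the table, over the arbor's middle. The cross hole (vertical, 11.2 mm wide, through the 28 mm nose) is centred 2.5 to 22.5 mm to the -y side of it, x = 0: unmeasured end float, stiffly held. The nose ends 13 mm beyond the hole's centre at -y; its flat top reaches 30 mm to +y. Cutters begin 28 mm to +y.
- rack: The wooden rack block, fixed, 140 x 50 x 60 mm, origin under its centre; two vertical blind holes 13 mm wide and 50 mm deep at x = -42 and +42 mm, one with the linchpin, the other with the dowel. Pins rest on their collars on its top at 60 mm.
- dowel: Plain dark pin with a 20 mm head 10 mm high, in the other hole of the rack, origin under its head. To be left alone.
- cutter: Gold and steel ring cutter 90 mm across, 24 mm high, lying on the table. To be left alone.
- hob: Gold gear hob standing on the table, 62 mm across, 74 mm high. To be left alone.
- gear: Steel gear 84 mm across, 18 mm thick, lying on the table. To be left alone.
- wrench: Wrench lying on the table, origin under its middle. To be left alone.
- oil: Blue oil can, 60 mm across, 130 mm high, on the table. To be left alone.
There are look-alikes about, which are no part of the job. Leave any blue or turquoise look-alike of the linchpin alone.

How it is judged (in metres and radians):
On the way, in this order (a step that is already met when the one before it is completed fails the run):
1. the linchpin is fully down in the cross hole, collar on the nose, its ring still open (x of linchpin in the frame of inner between -0.004 and 0.004 m and y of linchpin in the frame of inner between -0.026 and 0.001 m and z of linchpin in the frame of inner between -0.004 and 0.003 m and angle between linchpin's own z axis and vertical below 0.15 rad and angle between the x axis of linchpin and the x axis of stand, either way round below 0.3 rad and value of joint ring above 1.2 rad), for 0.2 s.
2. the ring is swung shut while the pin stays home (x of linchpin in the frame of inner between -0.004 and 0.004 m and y of linchpin in the frame of inner between -0.026 and 0.001 m and z of linchpin in the frame of inner between -0.004 and 0.003 m and angle between linchpin's own z axis and vertical below 0.15 rad and angle between the x axis of linchpin and the x axis of stand, either way round below 0.3 rad and value of joint ring below 0.12 rad), for 0.2 s.
At the end, for the whole second after the job is handed in: The linchpin stands in the cross hole of the arbor's nose with its collar within 3 mm of the nose's top, upright within 0.15 rad and turned to the stand within 0.3 rad, its ring shut round the arbor's end within 0.12 rad, at rest and let go (all of step 2 and linear speed of linchpin below 0.02 m/s); the robot touches nothing.
It fails at once if the linchpin or its ring pressed against the arbor or stand with more than 30 N (contact force between linchpin and stand above 30 N).
It fails at once if the dowel, cutter, hob, gear, wrench or oil can moved more than 20 mm (distance of any of dowel, cutter, hob, gear, wrench, oil from where it was at the start of the episode above 0.02 m).
It also fails if it takes over 72 s, if anything falls off the work surface, if the arm or the gripper's body presses on something with over 40 N, if the wrist force passes 120 N, or if a joint passes its speed limit or range.

## Working session

There is one attempt and no reset: what is moved stays moved. The work goes in short steps, Python scripts to look and compute and a tool call to move; the robot and the scene stay as the last step left them, time stands still between calls to the robot, and variables do not carry over. Pictures are saved under pics/ and viewed, at most 10 in all, crops included, and the job is handed in when it is done.

Besides the shell and the picture viewer there is one more tool, called as name([rows], argument=value, ...), one row to a line, values as JSON. arm_command: Moves the arm, as the interface text tells. Its arguments: {"type":"object","properties":{"series":{"type":"array"},"jaw":{"type":"number"}},"required":["series"]}

```bash
ls; mkdir -p pics; python3 - <<'E'
from workcell import ctrl
import cv2,numpy as np
for n in("scene","side"):
    d=ctrl.get_image(n); cv2.imwrite(f"pics/{n}0.png",d["frame"])
    print(n,{k:d[k] for k in d if k!="frame"})
print(ctrl.get_obs())
E
```

```text
pics
scene {'fx': 560.1058799994296, 'fy': 560.1058799994296, 'cx': 321.23146812407276, 'cy': 237.83850161638418, 'k1': -0.08183895780573382, 'rvec': array([ 2.14042054,  1.07174622, -0.42871761]), 'tvec': array([-332.79200331, -205.83214936, 1469.05937346])}
side {'fx': 496.6094144220899, 'fy': 496.6094144220899, 'cx': 319.4842190809211, 'cy': 234.09561401880242, 'k1': -0.08864369414989559, 'rvec': array([ 2.30708131, -0.41189422,  0.15191633]), 'tvec': array([-464.70256036,  209.44638207, 1141.47711362])}
{'t': 0.1, 'qpos': array([ 1.24599990e+00,  4.23756554e-01,  1.63057934e+00, -6.85966470e-06,
        1.08858628e+00, -1.89786295e-02]), 'qvel': array([ 0.00019878, -0.00262697, -0.00058183,  0.00010711,  0.00033237,
        0.00016967]), 'joint_torque': array([-3.47326647e-06, -5.45612884e+01, -2.74325770e+01,  6.44641765e-02,
        1.87910063e-02,  1.69139849e-06]), 'ee_pos': array([187.98967659, 595.57992622, 240.99777108]), 'orientation': array([-4.78468929e-01, -3.10471842e+00,  2.05911367e-03]), 'ft_force': array([-0.54525845,  0.81324071,  0.55386914]), 'moment': array([-0.01079299,  0.00838145, -0.04057613]), 'grasp_force': 0.0, 'width': 87.92553484720553}
```

View pics/scene0.png

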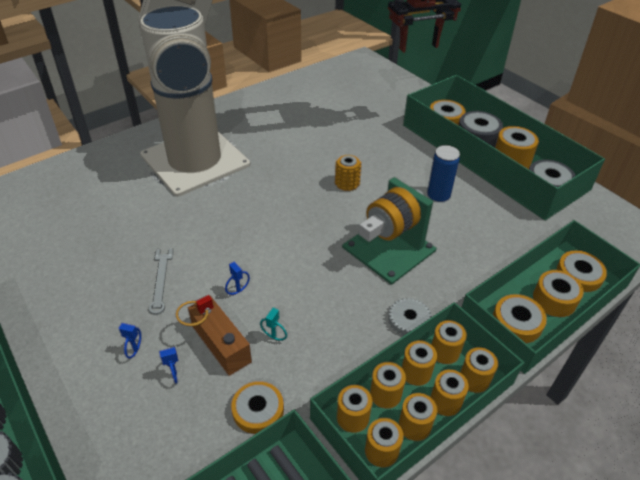

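View pics/side0.png

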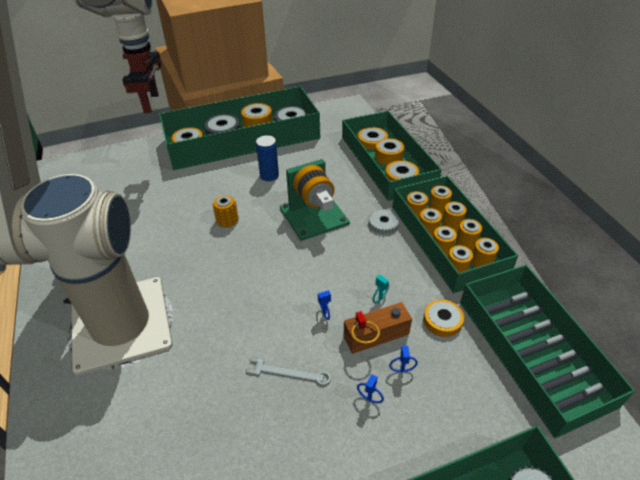

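Scene: the red-headed pin with its brass ring is at (204,303), in the near hole of the rack. The dowel is at (228,339), the nose at (371,226). The side view has red at (361,320) and the nose at (325,199). Pin candidates in the scene view are blue (236,272), (130,335) and (169,358), turquoise (273,322) and red (204,303). Only the red one fits, since it has a red head and sits in the rack. I'll confirm it in an enlarged crop.

```bash
cat > h.py <<'E'
from workcell import ctrl
import cv2,numpy as np
from scipy.spatial.transform import Rotation as R
def ray(d,uv):
    K=np.array([[d["fx"],0,d["cx"]],[0,d["fy"],d["cy"]],[0,0,1]])
    p=cv2.undistortPoints(np.array([[uv]],float),K,np.array([d["k1"],0,0,0,0.]))[0,0]
    M=cv2.Rodrigues(d["rvec"])[0]; v=M.T@np.array([p[0],p[1],1]); return -M.T@d["tvec"],v/np.linalg.norm(v)
def onz(d,uv,z):
    c,v=ray(d,uv); return c+v*(z-c[2])/v[2]
def tri(rs):
    A=np.zeros((3,3));b=np.zeros(3)
    for c,v in rs:
        P=np.eye(3)-np.outer(v,v);A+=P;b+=P@c
    x=np.linalg.solve(A,b); return x,[np.linalg.norm((np.eye(3)-np.outer(v,v))@(x-c)) for c,v in rs]
def proj(d,X):
    K=np.array([[d["fx"],0,d["cx"]],[0,d["fy"],d["cy"]],[0,0,1]])
    return cv2.projectPoints(np.array(X,float).reshape(-1,1,3),d["rvec"],np.array(d["tvec"],float),K,np.array([d["k1"],0,0,0,0.]))[0].reshape(-1,2)
def mask(d,lo,hi): return cv2.inRange(cv2.cvtColor(d["frame"],cv2.COLOR_BGR2HSV),np.array(lo),np.array(hi))
def big(m,box=None):
    if box is not None:
        k=np.zeros_like(m);x0,y0,x1,y1=box;k[y0:y1,x0:x1]=m[y0:y1,x0:x1];m=k
    n,l,s,c=cv2.connectedComponentsWithStats(m)
    i=1+np.argmax(s[1:,4]); return c[i],s[i],(l==i).astype(np.uint8)
E
python3 - <<'E'
from h import *
D={n:ctrl.get_image(n) for n in("scene","side")}
B={"scene":(170,270,270,390),"side":(330,290,430,370)}
rs=[];dr=[]
for n,d in D.items():
    c,s,m=big(mask(d,(0,170,90),(6,255,255)),B[n]);print(n,"red",c,s);rs.append(ray(d,c))
print(tri(rs))
print("dowel",tri([ray(D["scene"],(228,338)),ray(D["side"],(396,313))]))
print("nose",tri([ray(D["scene"],(371,226)),ray(D["side"],(325,199))]))
# table points of stand foot corners and rack top mask
for n,d in D.items():
    b={"scene":(325,170,440,285),"side":(270,150,360,245)}[n]
    c,s,m=big(mask(d,(60,80,20),(90,255,255)),b)
    h=cv2.convexHull(cv2.findContours(m,0,2)[0][0]); a=cv2.approxPolyDP(h,4,True)[:,0]
    print(n,[(tuple(map(int,p)),onz(d,p,12)[:2].round()) for p in a])
a=cv2.resize(D["scene"]["frame"][280:380,160:260],(400,400),interpolation=2)
b=cv2.resize(D["side"]["frame"][280:380,320:420],(400,400),interpolation=2)
cv2.imwrite("pics/c1.png",np.hstack([a,b]))
a=cv2.resize(D["scene"]["frame"][170:290,335:455],(400,400),interpolation=2)
b=cv2.resize(D["side"]["frame"][140:260,260:380],(400,400),interpolation=2)
cv2.imwrite("pics/c2.png",np.hstack([a,b]))
E
```

```text
scene red [203.84883721 300.59302326] [197 296  15  10  86]
side red [360.7761194  317.11940299] [357 312   9  11  67]
(array([ 503.06581155, -235.04488909,   88.30408225]), [np.float64(0.309796820636204), np.float64(0.3097968206362385)])
dowel (array([ 586.18967082, -236.08158304,   65.59411385]), [np.float64(0.4199396459573607), np.float64(0.419939645957282)])
nose (array([554.95566004, 121.12252817, 116.13356566]), [np.float64(0.1377464385402113), np.float64(0.137746438540181)])
scene [((395, 178), array([379., 363.])), ((432, 200), array([495., 378.])), ((435, 249), array([616., 265.])), ((390, 283), array([630., 119.])), ((343, 245), array([486., 109.]))]
side [((323, 160), array([658., 421.])), ((348, 223), array([621., 120.])), ((300, 239), array([478., 107.])), ((280, 207), array([465., 251.])), ((287, 170), array([536., 412.]))]
```

View pics/c1.png

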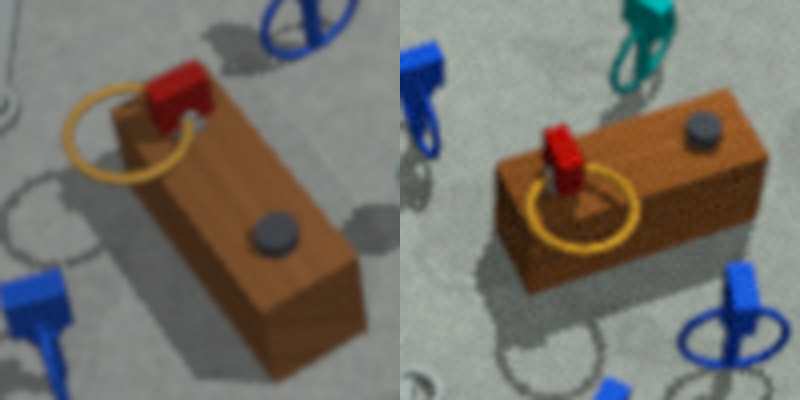

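View pics/c2.png

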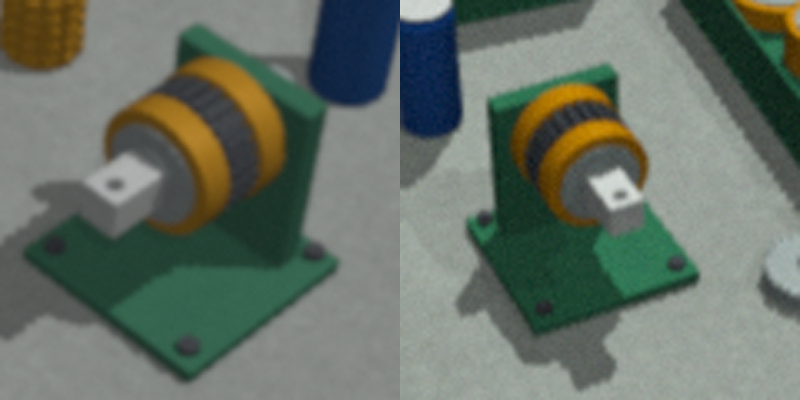

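The crop confirms it: the red block, collar and open brass ring are in the rack at (185,100) left and (565,160) right, with the dark dowel beside it. In the second crop the cross hole shows in the nose top at (116,184) left and (619,195) right. Next I work out the ring heading, the hole position and the first move.

```bash
cat >> h.py <<'E'
def plan(goal,zdir=None,ydir=None):
    "world goal TCP, wanted tool y heading (mod pi): prints tool-frame shift in m before turning, and turn"
    o=ctrl.get_obs(); M=R.from_rotvec(o["orientation"]).as_matrix()
    print("t",round(o["t"],2),"pos",o["ee_pos"].round(1),"rotZtilt",M[:,2].round(3),"x",M[:,0].round(3),"y",M[:,1].round(3),"F",o["ft_force"].round(1),"w",round(o["width"],1))
    if goal is not None: print("tool shift m",(M.T@(np.array(goal)-o["ee_pos"])/1000).round(4))
    if ydir is not None:
        y=M[:,1]; a=np.arctan2(y[1],y[0]); t=-(ydir-a)  # tool z down: +turn = -world yaw
        print("turn",round((t+np.pi/2)%np.pi-np.pi/2,4),"q6",round(o["qpos"][5],3))
E
python3 - <<'E'
from h import *
D={n:ctrl.get_image(n) for n in("scene","side")}
print("hole",tri([ray(D["scene"],(369.8,225.2)),ray(D["side"],(325.7,198.5))]),[onz(D[n],p,124).round(1) for n,p in(("scene",(369.8,225.2)),("side",(325.7,198.5)))])
B={"scene":(170,295,215,332),"side":(345,315,385,350)}
rs=[]
for n,d in D.items():
    m=mask(d,(14,140,120),(28,255,255)); c,s,mm=big(m,B[n]);print(n,s)
    e=cv2.fitEllipse(cv2.convexHull(np.argwhere(mm)[:,::-1].astype(np.int32)));print(e);rs.append(ray(d,e[0]))
print("ring centre",tri(rs))
plan((550,60,300),ydir=0.0)
E
```

```text
hole (array([555.38230743, 117.06231883, 120.89941013]), [np.float64(0.0903928979027863), np.float64(0.09039289790283252)]) [array([557.8, 114.6, 124. ]), array([554.1, 113.7, 124. ])]
scene [178 311  31  15  84]
((192.76588439941406, 315.870361328125), (17.65930938720703, 29.961441040039062), 78.52253723144531)
side [346 315  39  29 379]
((366.239990234375, 326.85638427734375), (30.563352584838867, 40.937625885009766), 80.3238754272461)
ring centre (array([ 508.95228321, -259.87363183,   75.56815992]), [np.float64(5.775996238909137), np.float64(5.775996238908999)])
t 0.3 pos [188.1 595.9 241.4] rotZtilt [-0. -0. -1.] x [-0.954  0.301 -0.   ] y [ 0.301  0.954 -0.001] F [-0.  -0.6  0.2] w 88.1
tool shift m [-0.5064 -0.4021 -0.0584]
turn 1.265 q6 -0.019
```

arm_command([
  {"linear": [-0.036, -0.0287, -0.0042]},
  {"linear": [-0.036, -0.0287, -0.0042]},
  {"linear": [-0.036, -0.0287, -0.0042]},
  {"linear": [-0.036, -0.0287, -0.0042]},
  {"linear": [-0.036, -0.0287, -0.0042]},
  {"linear": [-0.036, -0.0287, -0.0042]},
  {"linear": [-0.036, -0.0287, -0.0042]},
  {"linear": [-0.036, -0.0287, -0.0042]},
  {"linear": [-0.036, -0.0287, -0.0042]},
  {"linear": [-0.036, -0.0287, -0.0042]},
])

```text
validation failed for argument at $.se...
```

arm_command([
  {"linear": [-0.036, -0.0287, -0.0042]},
  {"linear": [-0.036, -0.0287, -0.0042]},
  {"linear": [-0.036, -0.0287, -0.0042]},
  {"linear": [-0.036, -0.0287, -0.0042]},
  {"linear": [0, 0, 0], "turn": 0.14},
  {"linear": [0, 0, 0], "turn": 0.14},
  {"linear": [0, 0, 0], "turn": 0.14},
  {"linear": [0, 0, 0], "turn": 0.14},
  {"linear": [0, 0, 0], "turn": 0.14},
  {"linear": [0, 0, 0], "turn": 0.14},
])

```text
validation failed for argument at $.se...
```

arm_command([
  {"linear": [0, 0, 0], "turn": 0.14},
  {"linear": [0, 0, 0], "turn": 0.14},
  {"linear": [0, 0, 0], "turn": 0.14},
  {"linear": [0, 0, 0]},
  {"linear": [0, 0, 0]},
])

```text
validation failed for argument at $.se...
```

```bash
python3 - <<'E'
from h import *
d=ctrl.get_image("wrist");cv2.imwrite("pics/w1.png",d["frame"]);print({k:d[k] for k in d if k!="frame"})
print("cam",-cv2.Rodrigues(d["rvec"])[0].T@d["tvec"])
plan((550,60,300),ydir=0.0);print(ctrl.get_obs()["qpos"])
E
```

```text
{'fx': 341.8769176436521, 'fy': 341.8769176436521, 'cx': 326.4269435849264, 'cy': 241.43306367431185, 'k1': -0.030072219753410463, 'rvec': array([-2.32516972, -1.703759  , -0.2619633 ]), 'tvec': array([-624.17164443,  -36.2487663 ,  391.36717557])}
cam [108.69724437 620.57742209 383.58969374]
t 0.35 pos [188.1 595.9 241.5] rotZtilt [-0. -0. -1.] x [-0.954  0.301  0.   ] y [ 0.301  0.954 -0.   ] F [-0.   0.8  0. ] w 88.1
tool shift m [-0.5065 -0.4021 -0.0584]
turn 1.265 q6 -0.019
[ 1.24602234e+00  4.23295752e-01  1.63008031e+00  3.60097995e-05
  1.08860689e+00 -1.90155976e-02]
```

View pics/w1.png

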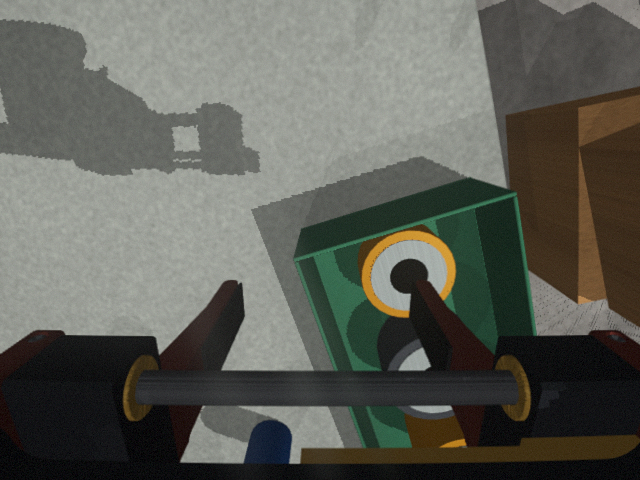

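The wrist view shows only the tray, the box and the fingers. The rows need a turn each, so I resend.

arm_command([
  {"linear": [-0.036, -0.0287, -0.0042], "turn": 0},
  {"linear": [-0.036, -0.0287, -0.0042], "turn": 0},
  {"linear": [-0.036, -0.0287, -0.0042], "turn": 0},
  {"linear": [-0.036, -0.0287, -0.0042], "turn": 0},
  {"linear": [-0.036, -0.0287, -0.0042], "turn": 0},
  {"linear": [-0.036, -0.0287, -0.0042], "turn": 0},
  {"linear": [-0.036, -0.0287, -0.0042], "turn": 0},
  {"linear": [-0.036, -0.0287, -0.0042], "turn": 0},
  {"linear": [-0.036, -0.0287, -0.0042], "turn": 0},
  {"linear": [-0.036, -0.0287, -0.0042], "turn": 0},
])

```text
t: 1.35
ee_pos: [445.8, 212.2, 284.2]
orientation: [0.478, 3.104, 0.001]
ft_force: [0.6, -0.2, -0.1]
width: 87.5
grasp_force: 0.0
```

arm_command([
  {"linear": [-0.036, -0.0287, -0.0042], "turn": 0},
  {"linear": [-0.036, -0.0287, -0.0042], "turn": 0},
  {"linear": [-0.036, -0.0287, -0.0042], "turn": 0},
  {"linear": [-0.036, -0.0287, -0.0042], "turn": 0},
  {"linear": [0, 0, 0], "turn": 0.14},
  {"linear": [0, 0, 0], "turn": 0.14},
  {"linear": [0, 0, 0], "turn": 0.14},
  {"linear": [0, 0, 0], "turn": 0.14},
  {"linear": [0, 0, 0], "turn": 0.14},
  {"linear": [0, 0, 0], "turn": 0.14},
])

```text
t: 2.35
ee_pos: [547.7, 61.0, 300.5]
orientation: [-1.711, -2.635, 0.0]
ft_force: [0.2, 0.2, -0.3]
width: 88.1
grasp_force: 0.0
```

arm_command([
  {"linear": [0, 0, 0], "turn": 0.14},
  {"linear": [0, 0, 0], "turn": 0.14},
  {"linear": [0, 0, 0], "turn": 0.14},
  {"linear": [0, 0, 0], "turn": 0},
  {"linear": [0, 0, 0], "turn": 0},
])

```text
t: 2.85
ee_pos: [547.7, 61.1, 300.5]
orientation: [2.212, 2.231, -0.0]
ft_force: [0.7, -0.5, 0.0]
width: 87.8
grasp_force: 0.0
```

```bash
python3 - <<'E'
from h import *
d=ctrl.get_image("wrist");cv2.imwrite("pics/w2.png",d["frame"])
print("cam",-cv2.Rodrigues(d["rvec"])[0].T@d["tvec"], "holepix",proj(d,(555,115,124)))
plan((550,60,300),ydir=0.0);print(ctrl.get_obs()["qpos"].round(3))
E
```

```text
cam [547.03801119 143.97802733 442.6736744 ] holepix [[334.92078399 166.64123639]]
t 2.9 pos [547.7  61.1 300.5] rotZtilt [-0. -0. -1.] x [-0.008  1.    -0.   ] y [ 1.     0.008 -0.   ] F [ 0.1  0.8 -0.3] w 87.9
tool shift m [-0.0011  0.0023  0.0005]
turn 0.0084 q6 0.081
[ 0.089  0.249  1.738 -0.     1.154  0.081]
```

View pics/w2.png

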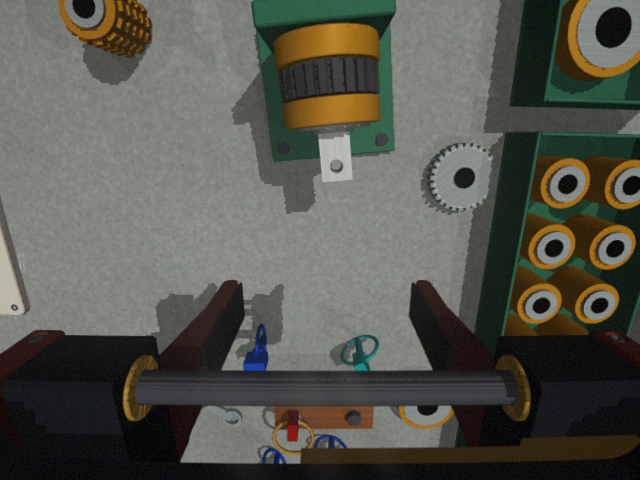

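The wrist view from above shows the nose at (336,158) with its hole at (336,166), the cutters above and the rack at the bottom. I measure the hole and the nose's yaw here.

```bash
python3 - <<'E'
from h import *
d=ctrl.get_image("wrist")
g=cv2.cvtColor(d["frame"],cv2.COLOR_BGR2GRAY)
hsv=cv2.cvtColor(d["frame"],cv2.COLOR_BGR2HSV)
m=((g>185)&(hsv[...,1]<40)).astype(np.uint8)*255
c,s,mm=big(m,(310,125,365,195));print(s)
h=cv2.convexHull(cv2.findContours(mm,0,2)[0][0]);r=cv2.approxPolyDP(h,3,True)[:,0]
for p in r: print(p,onz(d,p,124).round(1))
k=cv2.inRange(g,0,175);k[:]=np.where(cv2.drawContours(np.zeros_like(g),[h],-1,255,-1)>0,k,0)
k=cv2.erode(cv2.drawContours(np.zeros_like(g),[h],-1,255,-1),np.ones((5,5)))&cv2.inRange(g,0,175)
c,s,_=big(k);print("hole",c,s,onz(d,c,124).round(2))
# foot corners
c,s,mg=big(mask(d,(60,80,20),(90,255,255)),(250,0,400,165));
# foot front edge: lowest green pixel per column away from nose
pts=[]
for x in list(range(280,315))+list(range(358,388)):
    col=np.where(mg[:,x])[0]; pts.append((x,col.max()))
W=np.array([onz(d,p,12)[:2] for p in pts]);
vx,vy,x0,y0=cv2.fitLine(W.astype(np.float32),cv2.DIST_HUBER,0,.1,.1).ravel();print("front edge heading",np.arctan2(vy,vx)*np.sign(vx),x0,y0)
for p in[(275,160),(394,153)]: print(onz(d,p,12).round(1))
# left/right nose edges
for side in(0,1):
    e=[]
    for y in range(s[1],1): pass
L=[];Rr=[]
for y in range(138,178):
    c=np.where(mm[y])[0]
    if len(c)>15: L.append(onz(d,(c.min()-.5,y),124)[:2]);Rr.append(onz(d,(c.max()+.5,y),124)[:2])
for E in(L,Rr):
    vx,vy,x0,y0=cv2.fitLine(np.array(E,np.float32),cv2.DIST_HUBER,0,.1,.1).ravel();s_=np.sign(vy);print("edge yaw",np.arctan2(-vx*s_,vy*s_),"pt",x0,y0)
print("red",big(mask(d,(0,170,60),(6,255,255)),(270,400,320,445))[0])
E
```

```text
[343 135   6  17  53]
[345 135] [563.6 142.9 124. ]
[347 151] [565.7 129.  124. ]Traceback (most recent call last):
  File "<stdin>", line 11, in <module>
  File "h.py", line 23, in big
    i=1+np.argmax(s[1:,4]); return c[i],s[i],(l==i).astype(np.uint8)
        ~~~~~~~~~^^^^^^^^^
    return _wrapfunc(a, 'argmax', axis=axis, out=out, **kwds)
    return bound(*args, **kwds)
ValueError: attempt to get argmax of an empty sequence
```

```bash
cat > nose.py <<'E'
from h import *
def nose(d,u,v,b=32):
    g=cv2.GaussianBlur(cv2.cvtColor(d["frame"],cv2.COLOR_BGR2GRAY),(3,3),0); sat=cv2.cvtColor(d["frame"],cv2.COLOR_BGR2HSV)[...,1]
    box=(u-b,v-b,u+b,v+b); roi=g[v-b:v+b,u-b:u+b]
    bg=np.median(roi);t=(np.percentile(roi,97)+bg)/2; print("bg",bg,"t",t,np.percentile(roi,97))
    m=((g>t)&(sat<60)).astype(np.uint8)*255
    c,s,mm=big(m,box);print(s)
    h=cv2.convexHull(cv2.findContours(mm,0,2)[0][0])
    for p in cv2.approxPolyDP(h,4,True)[:,0]: print(p,onz(d,p,124).round(1))
    q=cv2.minAreaRect(h)
    F=cv2.drawContours(np.zeros_like(g),[h],-1,255,-1)
    k=cv2.erode(F,np.ones((7,7)))&cv2.inRange(g,0,t-5)
    c,s,_=big(k);H=onz(d,c,124);print("hole",c,s,H.round(2))
    L=[];Rr=[]
    ys=np.where(F.any(1))[0]
    for y in range(ys[0]+8,ys[-1]-5):
        x=np.where(F[y])[0];L.append(onz(d,(x.min()-.5,y),124)[:2]);Rr.append(onz(d,(x.max()+.5,y),124)[:2])
    f=[]
    for E in(L,Rr):
        vx,vy,x0,y0=cv2.fitLine(np.array(E,np.float32),cv2.DIST_HUBER,0,.1,.1).ravel();s_=np.sign(vy);f.append((x0+vx/vy*(H[1]-y0)));print("edge yaw",np.arctan2(-vx*s_,vy*s_))
    print("mid x at hole",np.mean(f),"width",f[1]-f[0])
E
python3 - <<'E'
from nose import *
d=ctrl.get_image("wrist");nose(d,336,158)
c,s,mg=big(mask(d,(60,60,20),(95,255,255)),(250,0,400,165))
for X in((280,312),(358,388)):
    pts=[(x,np.where(mg[:,x])[0].max()) for x in range(*X)]
    W=np.array([onz(d,p,12)[:2] for p in pts]);print("foot edge",W.mean(0),np.polyfit(W[:,0],W[:,1],1)[0])
c,s,_=big(mask(d,(0,150,50),(8,255,255)),(270,405,320,445));print("red",c,s,onz(d,c,90))
E
```

```text
bg 132.0 t 158.5 185.0
[ 319  134   34   48 1144]
[346 134] [564.5 143.7 124. ]
[352 177] [571.  105.7 124. ]
[323 181] [544.2 101.8 124. ]
[319 140] [540.5 138.4 124. ]
hole [336.1474359 166.1025641] [329 160  15  14 156] [556.18 115.49 124.  ]
edge yaw 0.08164342
edge yaw 0.12212154
mid x at hole 555.9842637100719 width 28.819851739306955
foot edge [509.23674739 114.09627835] 0.09799770731940852
foot edge [603.53489506 123.49425249] 0.10774807927130121
red [292.60805861 426.04029304] [287 411  12  30 273] [ 505.14204789 -223.53722252   90.        ]
```

arm_command([
  {"linear": [-0.043, -0.006, 0.004], "turn": 0},
  {"linear": [-0.043, -0.006, 0.004], "turn": 0},
  {"linear": [-0.043, -0.006, 0.004], "turn": 0},
  {"linear": [-0.043, -0.006, 0.004], "turn": 0},
  {"linear": [-0.043, -0.006, 0.004], "turn": 0},
  {"linear": [-0.043, -0.006, 0.004], "turn": 0},
  {"linear": [-0.043, -0.006, 0.004], "turn": 0},
  {"linear": [-0.043, -0.006, 0.004], "turn": 0},
  {"linear": [0, 0, 0], "turn": 0},
  {"linear": [0, 0, 0], "turn": 0},
])

```text
t: 4.0
ee_pos: [501.1, -283.7, 268.1]
orientation: [-2.217, -2.225, -0.0]
ft_force: [-0.4, -0.2, -0.2]
width: 87.5
grasp_force: 0.0
```

```bash
python3 - <<'E'
from h import *
d=ctrl.get_image("wrist");cv2.imwrite("pics/w3.png",d["frame"])
print("cam",-cv2.Rodrigues(d["rvec"])[0].T@d["tvec"], "pinpix",proj(d,(503,-235,92)))
plan((503,-235,150),ydir=0.0)
E
```

```text
cam [ 500.8721113  -200.9073045   410.39584328] pinpix [[328.84356113 172.49596104]]
t 4.05 pos [ 501.3 -282.8  268.3] rotZtilt [-0.     0.001 -1.   ] x [-0.005  1.     0.001] y [ 1.     0.005 -0.   ] F [-0.3 -0.2  0.5] w 88.0
tool shift m [0.0477 0.0019 0.1184]
turn 0.0051 q6 -0.54
```

View pics/w3.png

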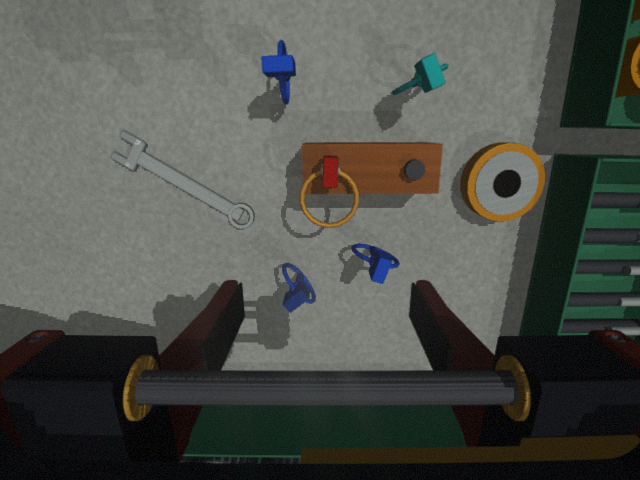

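The wrist view shows the red block at (331,171) with its ring around (330,197), the dowel at (414,170), and the blue and turquoise look-alikes clear of the grasp. Now the precise pin pose.

```bash
cat > pin.py <<'E'
from h import *
def pin(d,u,v,zt,b=30):
    c,s,m=big(mask(d,(0,150,50),(8,255,255)),(u-b,v-b,u+b,v+b));print("red",c,s)
    f=[];a=[]
    L=[];Q=[]
    for y in range(s[1]+4,s[1]+s[3]-4):
        x=np.where(m[y])[0];L.append(onz(d,(x.min()-.5,y),zt)[:2]);Q.append(onz(d,(x.max()+.5,y),zt)[:2])
    L=np.array(L);Q=np.array(Q);M=(L+Q)/2
    print("edge yaws",-np.polyfit(L[:,1],L[:,0],1)[0],-np.polyfit(Q[:,1],Q[:,0],1)[0],"mid",M.mean(0),"w",(Q-L)[:,0].mean())
    xm=c[0]
    print("top/bottom edge at zt",onz(d,(xm,s[1]-.5),zt)[:2],onz(d,(xm,s[1]+s[3]-.5),zt)[:2])
E
python3 - <<'E'
from pin import *
d=ctrl.get_image("wrist");pin(d,331,171,92)
m=mask(d,(14,120,90),(28,255,255));c,s,mm=big(m,(290,165,370,240));print(s)
e=cv2.fitEllipse(cv2.convexHull(np.argwhere(mm)[:,::-1].astype(np.int32)));print("ring",e,onz(d,e[0],71))
# collar (low sat bright) not seen; dowel head
g=cv2.cvtColor(d["frame"],cv2.COLOR_BGR2GRAY);c,s,_=big(cv2.inRange(g,0,60),(398,155,430,185));print("dowel",c,s,onz(d,c,70))
print([ (p,onz(d,p,60)[:2].round(1)) for p in((303,143),(442,143),(440,193),(305,192))])
E
```

```text
red [329.77272727 172.3677686 ] [322 156  17  33 484]
edge yaws -0.023909875467903484 0.006451761303370954 mid [ 504.17301259 -233.67190683] w 13.827626458261074
top/bottom edge at zt [ 503.94545021 -218.84917922] [ 504.17056889 -248.82464262]
[300 171  59  58 686]
ring ((328.8033752441406, 198.126220703125), (59.10089111328125, 59.40342712402344), 48.130775451660156) [ 503.48158224 -261.70440921   71.        ]
dowel [410.25069638 172.12256267] [399 160  25  24 359] [ 583.49895516 -235.58014979   70.        ]
[((303, 143), array([ 477.7, -208.8])), ((442, 143), array([ 615.4, -207.8])), ((440, 193), array([ 618.4, -257.7])), ((305, 192), array([ 479. , -257.5]))]
```

arm_command([
  {"linear": [0.024, 0.0014, 0.03], "turn": 0.005},
  {"linear": [0.024, 0.0014, 0.03], "turn": 0},
  {"linear": [0, 0, 0.03], "turn": 0},
  {"linear": [0, 0, 0.03], "turn": 0},
  {"linear": [0, 0, 0], "turn": 0},
  {"linear": [0, 0, 0], "turn": 0},
])

```text
t: 4.7
ee_pos: [504.5, -234.1, 148.9]
orientation: [-2.219, -2.223, 0.0]
ft_force: [1.1, -1.0, 0.0]
width: 88.1
grasp_force: 0.0
```

```bash
python3 - <<'E'
from pin import *
plan((504,-235,95.5),ydir=0.0)
E
```

```text
t 4.7 pos [ 504.5 -234.1  148.9] rotZtilt [-0.001  0.    -1.   ] x [-0.002  1.     0.   ] y [ 1.     0.002 -0.001] F [ 1.1 -1.   0. ] w 88.1
tool shift m [-0.0009 -0.0005  0.0534]
turn 0.0018 q6 -0.458
```

arm_command([
  {"linear": [-0.0009, -0.0005, 0.0134], "turn": 0.0},
  {"linear": [0, 0, 0.02], "turn": 0},
  {"linear": [0, 0, 0.02], "turn": 0},
  {"linear": [0, 0, 0], "turn": 0},
  {"linear": [0, 0, 0], "turn": 0},
])

```text
t: 5.2
ee_pos: [504.0, -236.2, 95.7]
orientation: [2.221, 2.221, 0.0]
ft_force: [-0.3, -0.5, 0.5]
width: 87.9
grasp_force: 0.0
```

arm_command([
  {"linear": [0, 0, 0], "turn": 0},
  {"linear": [0, 0, 0], "turn": 0},
  {"linear": [0, 0, 0], "turn": 0},
  {"linear": [0, 0, 0], "turn": 0},
  {"linear": [0, 0, 0], "turn": 0},
  {"linear": [0, 0, 0], "turn": 0},
  {"linear": [0, 0, 0], "turn": 0},
  {"linear": [0, 0, 0], "turn": 0},
  {"linear": [0, 0, 0], "turn": 0},
  {"linear": [0, 0, 0], "turn": 0},
], jaw=-1)

```text
t: 6.2
ee_pos: [503.7, -236.0, 95.0]
orientation: [2.221, 2.221, 0.0]
ft_force: [0.1, 0.8, -0.3]
width: 13.9
grasp_force: 30.0
```

```bash
python3 - <<'E'
from pin import *
plan((504,-235,95.5),ydir=0.0)
d=ctrl.get_image("wrist");cv2.imwrite("pics/w4.png",d["frame"])
E
```

```text
t 6.2 pos [ 503.7 -236.    95. ] rotZtilt [ 0. -0. -1.] x [ 0.  1. -0.] y [ 1. -0.  0.] F [ 0.1  0.8 -0.3] w 13.9
tool shift m [ 0.001   0.0003 -0.0005]
turn -0.0 q6 -0.46
```

arm_command([
  {"linear": [0, 0, -0.01], "turn": 0},
  {"linear": [0, 0, -0.02], "turn": 0},
  {"linear": [0, 0, -0.03], "turn": 0},
  {"linear": [0, 0, -0.03], "turn": 0},
  {"linear": [0, 0, -0.02], "turn": 0},
  {"linear": [0, 0, -0.01], "turn": 0},
  {"linear": [0, 0, 0], "turn": -0.05},
  {"linear": [0, 0, 0], "turn": -0.05},
])

```text
t: 7.05
ee_pos: [503.4, -235.8, 215.3]
orientation: [-2.105, -2.332, 0.0]
ft_force: [0.5, 0.1, -2.0]
width: 14.4
grasp_force: 30.0
```

```bash
python3 - <<'E'
from pin import *
h=np.array([556.1,115.5]);ax=np.array([-np.sin(.1),np.cos(.1)])
g=h-1.0*ax
plan((*g,215),ydir=0.1)
d=ctrl.get_image("wrist");cv2.imwrite("pics/w5.png",d["frame"])
E
```

```text
t 7.05 pos [ 503.4 -235.8  215.3] rotZtilt [-0.  0. -1.] x [-0.102  0.995  0.   ] y [ 0.995  0.102 -0.   ] F [ 0.5  0.1 -2. ] w 14.4
tool shift m [3.431e-01 8.820e-02 3.000e-04]
turn 0.002 q6 -0.562
```

Lifted, and -2 N fits the pin's weight. Next I move over the hole.

arm_command([
  {"linear": [0.02, 0.0052, 0], "turn": 0},
  {"linear": [0.035, 0.009, 0], "turn": 0},
  {"linear": [0.04, 0.0103, 0], "turn": 0},
  {"linear": [0.04, 0.0103, 0], "turn": 0},
  {"linear": [0.04, 0.0103, 0], "turn": 0},
  {"linear": [0.04, 0.0103, 0], "turn": 0},
  {"linear": [0.04, 0.0103, 0], "turn": 0},
  {"linear": [0.04, 0.0103, 0], "turn": 0},
  {"linear": [0.03, 0.0077, 0], "turn": 0},
  {"linear": [0.018, 0.0045, 0], "turn": 0},
])

```text
t: 8.1
ee_pos: [556.8, 116.4, 214.5]
orientation: [-2.106, -2.33, 0.001]
ft_force: [0.4, -0.8, -2.4]
width: 13.8
grasp_force: 30.0
```

arm_command([
  {"linear": [0, 0, 0.005], "turn": 0},
  {"linear": [0, 0, 0.003], "turn": 0},
  {"linear": [0, 0, 0], "turn": 0},
  {"linear": [0, 0, 0], "turn": 0},
])

```text
t: 8.5
ee_pos: [556.9, 113.0, 206.7]
orientation: [-2.109, -2.328, 0.001]
ft_force: [0.9, -0.4, -2.9]
width: 14.3
grasp_force: 30.0
```

```bash
python3 - <<'E'
from pin import *
plan((555.9,114.5,203),ydir=0.1)
D={n:ctrl.get_image(n) for n in("wrist","scene","side")}
X=[(556.1,115.5,z) for z in(124,128,168,200)]
T=[]
for n,h in(("wrist",None),("scene",30),("side",30)):
    d=D[n];print(n,proj(d,X).round(1).tolist())
    u,v=proj(d,(556,115,140))[0].astype(int)
    h=h or 60
    print(n,u-h,v-h,2*h)
    c=d["frame"][max(v-h,0):v+h,u-h:u+h];T.append(cv2.resize(c,(266,int(266*c.shape[0]/c.shape[1])),interpolation=2))
H=max(t.shape[0] for t in T)
cv2.imwrite("pics/c6.png",np.hstack([cv2.copyMakeBorder(t,0,H-t.shape[0],0,0,0) for t in T]))
E
```

```text
t 8.5 pos [556.9 113.  206.7] rotZtilt [-0.001 -0.    -1.   ] x [-0.098  0.995 -0.   ] y [ 0.995  0.098 -0.001] F [ 0.9 -0.4 -2.9] w 14.3
tool shift m [ 0.0016 -0.0008  0.0037]
turn -0.0015 q6 0.081
wrist [[325.9, 253.8], [325.9, 255.8], [325.7, 279.5], [325.5, 306.4]]
wrist 265 202 120
scene [[369.6, 224.6], [369.7, 223.1], [371.3, 208.1], [372.5, 195.6]]
scene 339 188 60
side [[326.2, 197.9], [326.2, 196.7], [326.0, 184.3], [325.9, 174.0]]
side 296 163 60
```

View pics/c6.png

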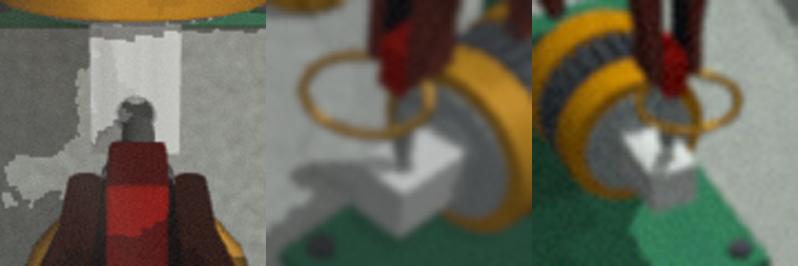

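The wrist crop shows the grey shank foot just over the hole (dark arc near crop (137,105)), laterally aligned. The ring is still open and pointing out past the free end. I go lower and check the alignment more closely.

arm_command([
  {"linear": [0.0005, -0.0002, 0.002], "turn": 0},
  {"linear": [0.0005, -0.0002, 0.002], "turn": 0},
  {"linear": [0, 0, 0], "turn": 0},
  {"linear": [0, 0, 0], "turn": 0},
])

```text
t: 9.05
ee_pos: [556.6, 115.1, 203.0]
orientation: [-2.107, -2.33, 0.0]
ft_force: [0.6, 0.2, -2.2]
width: 13.6
grasp_force: 30.0
```

```bash
cat >> h.py <<'E'
def avg(n=4,cam="wrist"):
    P=[];F=[]
    for _ in range(n):
        d=ctrl.get_image(cam);o=ctrl.get_obs();P.append(o["ee_pos"]);F.append(o["ft_force"])
    print("t",round(o["t"],2),"avg",np.mean(P,0).round(2),"sd",np.std(P,0).round(2),"F",np.mean(F,0).round(2));return d
E
python3 - <<'E'
from h import *
d=avg(4)
X=proj(d,[(556.1,115.5,124)])[0];print(X)
u,v=326,255
c=d["frame"][v-30:v+20,u-30:u+30];cv2.imwrite("pics/c7.png",cv2.resize(c,(720,600),interpolation=cv2.INTER_CUBIC))
E
```

```text
t 9.25 avg [556.74 115.07 203.11] sd [0.02 0.02 0.04] F [-0.27 -0.   -2.35]
[325.68946036 258.49792639]
```

View pics/c7.png

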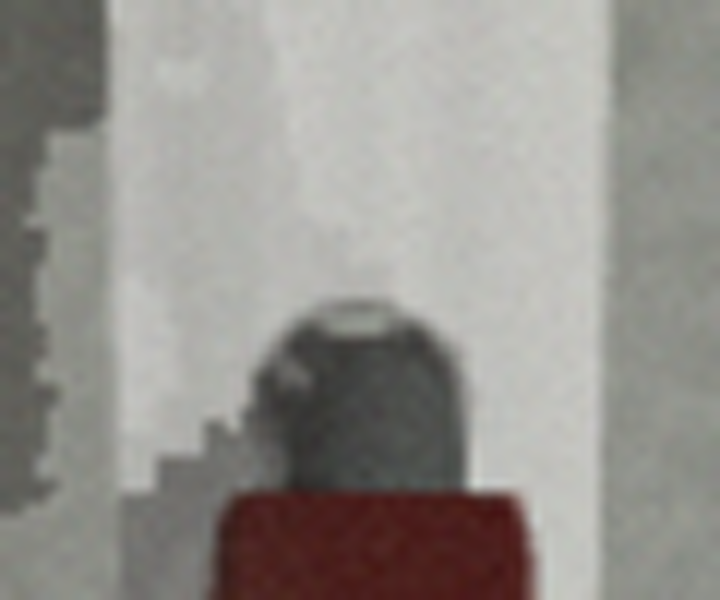

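```bash
python3 - <<'E'
from h import *
d=ctrl.get_image("wrist")
f=lambda c,r:(296+c/12-.5,225+r/12-.5)
ax=np.array([-np.sin(.1),np.cos(.1)]);ay=np.array([np.cos(.1),np.sin(.1)])
P=ctrl.get_obs()["ee_pos"][:2];print(P)
for n,c,r,z in(("hole far",360,299,124),("hole L",252,390,124),("hole R",463,380,124),("foot far",362,337,128.1),("shankL",287,450,135),("shankR",466,450,135),("noseL",118,400,124),("noseR",603,400,124)):
    q=onz(d,f(c,r),z)[:2]-P; print(n,"tool x,y",(q@ax).round(2),(q@ay).round(2))
E
```

```text
[556.73510792 115.05684569]
hole far tool x,y 7.12 -0.71
hole L tool x,y 1.6 -6.91
hole R tool x,y 2.21 5.2
foot far tool x,y 6.27 -0.58
shankL tool x,y 2.14 -4.69
shankR tool x,y 2.14 5.13
noseL tool x,y 0.99 -14.62
noseR tool x,y 0.98 13.25
```

The crop shows the shank mid about 1 mm right of the hole mid, with fore-aft within 0.3 mm. I shift -0.9 mm in tool y, then feel downward.

arm_command([
  {"linear": [0, -0.0009, 0], "turn": 0},
  {"linear": [0, 0, 0.001], "turn": 0},
  {"linear": [0, 0, 0.001], "turn": 0},
  {"linear": [0, 0, 0.001], "turn": 0},
  {"linear": [0, 0, 0.0005], "turn": 0},
  {"linear": [0, 0, 0.0005], "turn": 0},
  {"linear": [0, 0, 0.0005], "turn": 0},
  {"linear": [0, 0, 0], "turn": 0},
])

```text
t: 10.1
ee_pos: [555.8, 114.9, 198.5]
orientation: [-2.108, -2.33, 0.0]
ft_force: [-0.1, 0.5, -2.2]
width: 13.6
grasp_force: 30.0
```

arm_command([
  {"linear": [0, 0, 0.0005], "turn": 0},
  {"linear": [0, 0, 0.0005], "turn": 0},
  {"linear": [0, 0, 0.0005], "turn": 0},
  {"linear": [0, 0, 0], "turn": 0},
])

```text
t: 10.5
ee_pos: [555.8, 114.9, 197.0]
orientation: [-2.108, -2.33, 0.0]
ft_force: [-0.0, -0.2, -3.0]
width: 13.5
grasp_force: 30.0
```

The foot is 2 mm below the nose top with no contact force, so it is in the hole. I continue down gently.

arm_command([
  {"linear": [0, 0, 0.001], "turn": 0},
  {"linear": [0, 0, 0.001], "turn": 0},
  {"linear": [0, 0, 0.001], "turn": 0},
  {"linear": [0, 0, 0], "turn": 0},
  {"linear": [0, 0, 0], "turn": 0},
])

```text
t: 11.0
ee_pos: [555.8, 114.9, 194.0]
orientation: [-2.108, -2.33, 0.0]
ft_force: [-0.4, -0.1, -2.0]
width: 14.1
grasp_force: 30.0
```

arm_command([
  {"linear": [0, 0, 0.0015], "turn": 0},
  {"linear": [0, 0, 0.0015], "turn": 0},
  {"linear": [0, 0, 0.0015], "turn": 0},
  {"linear": [0, 0, 0.0015], "turn": 0},
  {"linear": [0, 0, 0], "turn": 0},
])

```text
t: 11.5
ee_pos: [555.6, 114.9, 187.8]
orientation: [-2.107, -2.33, 0.001]
ft_force: [-0.4, 0.5, -3.0]
width: 13.8
grasp_force: 30.0
```

arm_command([
  {"linear": [0, 0, 0.002], "turn": 0},
  {"linear": [0, 0, 0.002], "turn": 0},
  {"linear": [0, 0, 0.002], "turn": 0},
  {"linear": [0, 0, 0.002], "turn": 0},
  {"linear": [0, 0, 0.002], "turn": 0},
  {"linear": [0, 0, 0.002], "turn": 0},
  {"linear": [0, 0, 0], "turn": 0},
])

```text
t: 12.2
ee_pos: [555.6, 114.9, 175.7]
orientation: [-2.107, -2.329, 0.001]
ft_force: [-0.5, -0.1, -3.5]
width: 13.9
grasp_force: 30.0
```

arm_command([
  {"linear": [0, 0, 0.002], "turn": 0},
  {"linear": [0, 0, 0.002], "turn": 0},
  {"linear": [0, 0, 0.002], "turn": 0},
  {"linear": [0, 0, 0.002], "turn": 0},
  {"linear": [0, 0, 0.002], "turn": 0},
  {"linear": [0, 0, 0.002], "turn": 0},
  {"linear": [0, 0, 0.002], "turn": 0},
  {"linear": [0, 0, 0], "turn": 0},
])

```text
t: 13.0
ee_pos: [555.6, 114.9, 161.7]
orientation: [-2.107, -2.329, 0.001]
ft_force: [0.7, 0.1, -2.8]
width: 13.8
grasp_force: 30.0
```

arm_command([
  {"linear": [0, 0, 0.0005], "turn": 0},
  {"linear": [0, 0, 0.0005], "turn": 0},
  {"linear": [0, 0, 0.0005], "turn": 0},
  {"linear": [0, 0, 0.0005], "turn": 0},
  {"linear": [0, 0, 0], "turn": 0},
])

```text
t: 13.5
ee_pos: [555.8, 114.9, 160.0]
orientation: [-2.108, -2.33, 0.0]
ft_force: [-0.8, 0.5, -3.8]
width: 13.6
grasp_force: 30.0
```

arm_command([
  {"linear": [0, 0, 0.0003], "turn": 0},
  {"linear": [0, 0, 0.0002], "turn": 0},
  {"linear": [0, 0, 0], "turn": 0},
])

```text
t: 13.8
ee_pos: [555.8, 114.9, 159.6]
orientation: [2.108, 2.33, 0.0]
ft_force: [0.6, 0.0, -2.4]
width: 13.5
grasp_force: 30.0
```

arm_command([
  {"linear": [0, 0, 0.0003], "turn": 0},
  {"linear": [0, 0, 0.0002], "turn": 0},
  {"linear": [0, 0, 0], "turn": 0},
])

```text
t: 14.1
ee_pos: [555.8, 114.9, 159.1]
orientation: [2.108, 2.33, 0.0]
ft_force: [0.5, 0.6, -2.9]
width: 14.1
grasp_force: 30.0
```

```bash
python3 -c "
from h import *
avg(3)"
```

```text
t 14.25 avg [555.81 114.93 159.09] sd [0.01 0.01 0.01] F [ 0.09 -0.36 -2.67]
```

arm_command([
  {"linear": [0, 0, 0.0003], "turn": 0},
  {"linear": [0, 0, 0], "turn": 0},
])

```text
t: 14.45
ee_pos: [555.9, 114.9, 159.0]
orientation: [2.108, 2.33, 0.0]
ft_force: [-1.0, 0.2, 1.4]
width: 13.9
grasp_force: 30.0
```

arm_command([
  {"linear": [0, 0, 0.0002], "turn": 0},
  {"linear": [0, 0, 0], "turn": 0},
])

```text
t: 14.65
ee_pos: [555.8, 115.0, 159.0]
orientation: [2.108, 2.33, 0.0]
ft_force: [-2.2, -0.3, 4.9]
width: 14.0
grasp_force: 30.0
```

Collar contact felt (about 7 N change), so the pin is home. I release and back straight up.

arm_command([
  {"linear": [0, 0, 0], "turn": 0},
  {"linear": [0, 0, 0], "turn": 0},
  {"linear": [0, 0, 0], "turn": 0},
  {"linear": [0, 0, 0], "turn": 0},
  {"linear": [0, 0, 0], "turn": 0},
  {"linear": [0, 0, 0], "turn": 0},
], jaw=0.1)

```text
t: 15.25
ee_pos: [555.8, 114.9, 158.5]
orientation: [-2.108, -2.33, 0.0]
ft_force: [0.2, -0.3, -0.0]
width: 48.3
grasp_force: 0.0
```

arm_command([
  {"linear": [0, 0, -0.005], "turn": 0},
  {"linear": [0, 0, -0.02], "turn": 0},
  {"linear": [0, 0, -0.02], "turn": 0},
  {"linear": [0, 0, -0.02], "turn": 0},
  {"linear": [0, 0, 0], "turn": 0},
  {"linear": [0, 0, 0], "turn": 0},
])

```text
t: 15.85
ee_pos: [555.9, 114.9, 223.7]
orientation: [2.107, 2.329, 0.001]
ft_force: [0.1, -0.3, 0.1]
width: 48.6
grasp_force: 0.0
```

```bash
python3 - <<'E'
from pin import *
d=avg(2);pix=proj(d,(555.7,116.4,156))[0].astype(int);print(pix)
plan(None,ydir=0.1)
try: pin(d,*pix,156,45)
except Exception as e: print(e)
D=[ctrl.get_image(n) for n in("scene","side")]
rs=[]
for s_,q in zip(D,((368,205),(326,178))):
    c,s,_=big(mask(s_,(0,150,50),(8,255,255)),(q[0]-35,q[1]-35,q[0]+35,q[1]+35));print(c,s);rs.append(ray(s_,c))
print(tri(rs))
T=[cv2.resize(x["frame"][q[1]-35:q[1]+45,q[0]-45:q[0]+35],(266,266),interpolation=2) for x,q in zip(D,((368,205),(326,178)))]
T.append(cv2.resize(d["frame"],(355,266)))
cv2.imwrite("pics/c8.png",np.hstack(T)[:,:800])
# ring far end at 1.65 -> projected
for th in(1.65,):
    ax=np.array([-np.sin(.1),np.cos(.1)]);X=[*(np.array([555.7,116.4])-55*np.sin(th)*ax),134-55*np.cos(th)];print(X,proj(d,X),[proj(x,X) for x in D])
m=mask(d,(14,120,90),(28,255,255));cv2.imwrite("/tmp/m.png",m)
E
```

```text
t 15.95 avg [555.24 114.82 222.74] sd [0.1  0.02 0.19] F [-0.37 -0.77  0.34]
[327 263]
t 15.95 pos [555.1 114.8 222.5] rotZtilt [-0.002 -0.    -1.   ] x [-0.1    0.995 -0.   ] y [ 0.995  0.1   -0.002] F [-0.4 -1.3  0.9] w 48.3
turn 0.0 q6 0.083
red [327.4282678  257.74707758] [317 234  21  48 941]
edge yaws 0.08342957218508065 0.12238117007069933 mid [555.33881418 120.48978027] w 12.86899989067265
top/bottom edge at zt [553.66643795 136.7699125 ] [557.00936985 103.62143821]
[369.74666667 216.76      ] [364 209  13  17 150]
[325.48101266 191.07594937] [321 185   9  14  79]
(array([554.85865679, 115.45593056, 145.53621016]), [np.float64(1.0163069727917644), np.float64(1.0163069727916598)])
[np.float64(561.1736242949461), np.float64(61.84633294575942), np.float64(138.35164888437038)] [[327.31928008 322.88324654]] [array([[350.82708225, 231.87513214]]), array([[335.69709556, 206.02682282]])]
```

The pin stands upright at the nose (red block centre triangulated at about (555,115.5,145.5)). Next I move out past the ring's far end and close the fingers.

arm_command([
  {"linear": [-0.02, 0.0003, 0], "turn": 0},
  {"linear": [-0.02, 0, 0], "turn": 0},
  {"linear": [-0.018, 0, 0], "turn": 0},
  {"linear": [0, 0, 0], "turn": 0},
  {"linear": [0, 0, 0], "turn": 0},
  {"linear": [0, 0, 0], "turn": 0},
  {"linear": [0, 0, 0], "turn": 0},
  {"linear": [0, 0, 0], "turn": 0},
], jaw=-1)

```text
t: 16.85
ee_pos: [561.8, 57.8, 223.5]
orientation: [-2.107, -2.33, 0.0]
ft_force: [-0.6, 0.2, 0.7]
width: 0.8
grasp_force: 0.0
```

arm_command([
  {"linear": [0, 0, 0.02], "turn": 0},
  {"linear": [0, 0, 0.02], "turn": 0},
  {"linear": [0, 0, 0.013], "turn": 0},
  {"linear": [0, 0, 0], "turn": 0},
  {"linear": [0, 0, 0], "turn": 0},
])

```text
t: 17.35
ee_pos: [562.1, 57.4, 170.7]
orientation: [-2.107, -2.33, 0.0]
ft_force: [-0.7, -0.3, -0.1]
width: 0.3
grasp_force: 0.0
```

```bash
cat > ring.py <<'E'
from h import *
def ring(b={"scene":(320,205,372,262),"side":(312,188,352,240)}):
    ax=np.array([-np.sin(.1),np.cos(.1)]);p=np.array([555.6,116.8])
    for n,q in b.items():
        d=ctrl.get_image(n);m=mask(d,(13,110,70),(30,255,255));x0,y0,x1,y1=q
        ys,xs=np.where(m[y0:y1,x0:x1]);print(n,"gold px",len(xs), (xs.min()+x0,xs.max()+x0,ys.min()+y0,ys.max()+y0) if len(xs) else "")
        for th in(1.65,1.3,1.0,.8,0): print("   far",th,proj(d,[*(p-55*np.sin(th)*ax),134-55*np.cos(th)])[0].round(),end="")
        print()
E
python3 - <<'E'
from ring import *
avg(3);ring();print(ctrl.get_obs()["width"])
E
```

```text
t 17.5 avg [562.49  57.38 171.39] sd [0.07 0.02 0.13] F [-0.22  0.13  0.43]
scene gold px 73 (np.int64(349), np.int64(371), np.int64(205), np.int64(236))
   far 1.65 [351. 232.]   far 1.3 [351. 238.]   far 1.0 [353. 242.]   far 0.8 [355. 243.]   far 0 [368. 240.]
side gold px 61 (np.int64(312), np.int64(335), np.int64(196), np.int64(207))
   far 1.65 [336. 206.]   far 1.3 [335. 211.]   far 1.0 [334. 214.]   far 0.8 [333. 215.]   far 0 [326. 211.]
0.5926586792909502
```

The ring is still open, with its far end seen at about (350,234) in the scene view. Now I push it down along its arc.

arm_command([
  {"linear": [0, 0, 0.003], "turn": 0},
  {"linear": [0, 0, 0.003], "turn": 0},
  {"linear": [0, 0, 0.003], "turn": 0},
  {"linear": [0, 0, 0.002], "turn": 0},
  {"linear": [0, 0, 0.002], "turn": 0},
])

```text
t: 18.1
ee_pos: [562.0, 57.1, 157.5]
orientation: [2.107, 2.33, -0.0]
ft_force: [-0.2, -1.9, 2.8]
width: 0.4
grasp_force: 1.3
```

arm_command([
  {"linear": [0, 0, 0.002], "turn": 0},
  {"linear": [0, 0, 0.002], "turn": 0},
])

```text
t: 18.3
ee_pos: [562.0, 57.1, 153.5]
orientation: [2.107, 2.329, 0.0]
ft_force: [-0.9, -1.4, 2.6]
width: 0.6
grasp_force: 1.2
```

arm_command([
  {"linear": [0, 0, 0.002], "turn": 0},
  {"linear": [0, 0, 0.002], "turn": 0},
  {"linear": [0, 0, 0.002], "turn": 0},
  {"linear": [0, 0, 0.002], "turn": 0},
])

```text
t: 18.7
ee_pos: [561.9, 57.5, 145.4]
orientation: [-2.108, -2.329, -0.0]
ft_force: [0.7, 0.6, 1.8]
width: 0.3
grasp_force: 1.0
```

Pushing at about 2 to 3 N, as expected. I follow the arc inward.

arm_command([
  {"linear": [0.0005, 0, 0.002], "turn": 0},
  {"linear": [0.0005, 0, 0.002], "turn": 0},
  {"linear": [0.0005, 0, 0.002], "turn": 0},
  {"linear": [0.0005, 0, 0.002], "turn": 0},
  {"linear": [0.0007, 0, 0.002], "turn": 0},
  {"linear": [0.0008, 0, 0.002], "turn": 0},
  {"linear": [0.001, 0, 0.002], "turn": 0},
  {"linear": [0.001, 0, 0.002], "turn": 0},
])

```text
t: 19.5
ee_pos: [561.3, 62.8, 129.4]
orientation: [-2.108, -2.33, 0.0]
ft_force: [0.1, 0.8, -0.0]
width: 0.5
grasp_force: 0.3
```

```bash
python3 - <<'E'
from ring import *
avg(2);ring()
E
```

```text
t 19.6 avg [561.11  62.87 129.12] sd [0.   0.02 0.07] F [ 0.36 -0.01  0.29]
scene gold px 71 (np.int64(351), np.int64(371), np.int64(205), np.int64(245))
   far 1.65 [351. 232.]   far 1.3 [351. 238.]   far 1.0 [353. 242.]   far 0.8 [355. 243.]   far 0 [368. 240.]
side gold px 67 (np.int64(312), np.int64(331), np.int64(188), np.int64(215))
   far 1.65 [336. 206.]   far 1.3 [335. 211.]   far 1.0 [334. 214.]   far 0.8 [333. 215.]   far 0 [326. 211.]
```

arm_command([
  {"linear": [0.0013, 0, 0.002], "turn": 0},
  {"linear": [0.0013, 0, 0.002], "turn": 0},
  {"linear": [0.0013, 0, 0.002], "turn": 0},
  {"linear": [0.0014, 0, 0.002], "turn": 0},
  {"linear": [0.0016, 0, 0.002], "turn": 0},
  {"linear": [0.0018, 0, 0.002], "turn": 0},
  {"linear": [0.0018, 0, 0.002], "turn": 0},
  {"linear": [0, 0, 0], "turn": 0},
  {"linear": [0, 0, 0], "turn": 0},
])

```text
t: 20.6
ee_pos: [560.2, 73.2, 115.5]
orientation: [-2.107, -2.33, 0.0]
ft_force: [-0.2, 0.7, 0.9]
width: 0.7
grasp_force: 0.0
```

```bash
python3 - <<'E'
from ring import *
avg(2);ring()
E
```

```text
t 20.7 avg [560.32  73.18 115.61] sd [0.02 0.02 0.03] F [ 0.5  -0.04  0.42]
scene gold px 25 (np.int64(355), np.int64(371), np.int64(205), np.int64(243))
   far 1.65 [351. 232.]   far 1.3 [351. 238.]   far 1.0 [353. 242.]   far 0.8 [355. 243.]   far 0 [368. 240.]
side gold px 45 (np.int64(312), np.int64(334), np.int64(188), np.int64(211))
   far 1.65 [336. 206.]   far 1.3 [335. 211.]   far 1.0 [334. 214.]   far 0.8 [333. 215.]   far 0 [326. 211.]
```

The contact force has gone, so the ring has probably snapped shut. I retreat outward and up, then check.

arm_command([
  {"linear": [-0.01, 0, 0], "turn": 0},
  {"linear": [-0.02, 0, 0], "turn": 0},
  {"linear": [-0.03, 0, -0.01], "turn": 0},
  {"linear": [-0.02, 0, -0.03], "turn": 0},
  {"linear": [-0.02, 0, -0.04], "turn": 0},
  {"linear": [0, 0, -0.04], "turn": 0},
  {"linear": [0, 0, -0.03], "turn": 0},
  {"linear": [0, 0, -0.02], "turn": 0},
  {"linear": [0, 0, 0], "turn": 0},
  {"linear": [0, 0, 0], "turn": 0},
])

```text
t: 21.8
ee_pos: [570.0, -26.8, 285.1]
orientation: [2.108, 2.329, -0.0]
ft_force: [-0.2, -0.3, -0.9]
width: 0.3
grasp_force: 0.0
```

```bash
python3 - <<'E'
from ring import *
d=avg(1);ring()
T=[]
for n,(u,v) in(("scene",(368,218)),("side",(326,192))):
    x=ctrl.get_image(n);T.append(cv2.resize(x["frame"][v-30:v+35,u-32:u+33],(400,400),interpolation=2))
cv2.imwrite("pics/c9.png",np.hstack(T))
E
```

```text
t 21.85 avg [569.51 -26.62 284.28] sd [0. 0. 0.] F [-0.02 -0.14 -0.37]
scene gold px 24 (np.int64(367), np.int64(371), np.int64(205), np.int64(243))
   far 1.65 [351. 232.]   far 1.3 [351. 238.]   far 1.0 [353. 242.]   far 0.8 [355. 243.]   far 0 [368. 240.]
side gold px 84 (np.int64(312), np.int64(335), np.int64(188), np.int64(211))
   far 1.65 [336. 206.]   far 1.3 [335. 211.]   far 1.0 [334. 214.]   far 0.8 [333. 215.]   far 0 [326. 211.]
```

View pics/c9.png

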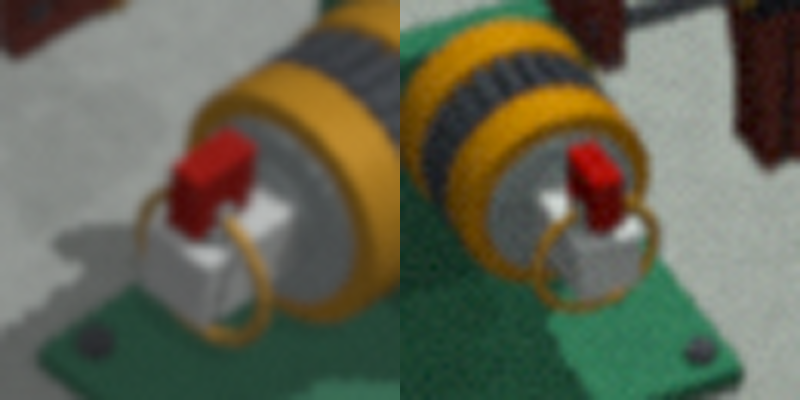

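The crop shows the pin upright with its collar on the nose. The ring hangs round the nose in the pin's plane, with its bottom at scene (370,243) against (368,240) predicted for shut. The arm is clear, so I hand in.

```bash
python3 -c "
from workcell import ctrl
print(ctrl.close_job())"
```

```text
the job is handed in; nothing more can be done
None
```

The job is handed in at about 22 s: by my last camera check the pin is fully down in the cross hole, its ring is shut round the arbor's end, and the arm is clear; the judge's result was not shown.

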